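# Put the paperwork things back in the desk caddy

## Task

Put the glue stick, the self-inking stamp, the correction roller and the eraser back into the desk caddy, each fully down in the recess that is made for it: the glue stick upright in the round cup, the stamp upright in the deep well, the roller flat in the long trough and the eraser flat in the bay with the finger scoops. The small bottle of correction fluid and the memory stick look similar but do not live there: leave them standing or lying where they are.

Things in the scene. Friction and masses are not known exactly. Their poses are not given: they have to be found in the camera images.
- glue_stick: Glue stick, a plain straight cylinder 29 mm across and 91 mm tall, red with a white band and a white foot, standing on its foot. Origin at the centre of its underside, z up. Loose, about 40 g.
- stamp: Self-inking stamp standing upright, 66 mm tall: black base 24 mm (x) by 52 mm (y), 36 mm tall, and over it the wider blue cap, 30 mm (x) by 50 mm (y), from 38 to 66 mm above the underside. The cap does not move in the base here, so the stamp can be lifted by it. Origin at the centre of the underside, z up. Loose, about 75 g.
- correction_roller: Correction-tape roller lying flat: light body with a blue window, 33 mm across (x), 90 mm long (y, from about -45 to +45 mm; its solid body from -38 to +45 mm), 14 mm thick, rounded and narrower toward its ends. Origin under the middle, at its underside, z up. Loose, about 25 g.
- eraser: Eraser in a card sleeve lying flat, white with a blue sleeve: a block 22 mm wide (x), 56 mm long (y), 12 mm thick. Origin at the centre of its underside, z up. Loose, about 22 g.
- fluid_bottle: LOOK-ALIKE of the glue stick, to be left alone: small pale grey-white bottle of correction fluid, 29 mm across and 80 mm tall, standing; told by its shoulder and narrower black screw cap. Origin at the centre of its underside, z up. Loose.
- memory_stick: LOOK-ALIKE of the eraser, to be left alone: memory stick lying flat, dark with a bare metal plug at one end, 17 mm wide (x), 49 mm long (y), 8 mm thick. Origin at the centre of its underside, z up. Loose.
- glue_seat (a point): Centre of the felt floor of the round cup for the glue stick, near one end of a light wooden insert (64 mm wide, x, by 156 mm long, y) in the caddy, a dark tray (264 x 162 mm, rim 16 mm high). Cup 48 mm across, 24 mm deep; floor 8 mm, mouth 32 mm above the desk. The insert's other end is lower (18 mm), with a shallow paper-clip dish. z up; all fixed.
- stamp_seat (a point): Centre of the felt floor of the deep well for the stamp, near one end of its insert (64 x 156 mm; the four inserts lie side by side in any order, 65 mm apart): 50 mm (x) by 72 mm (y), 20 mm deep, floor 8 mm, mouth 28 mm above the desk. The stamp's long side goes along y, either way round. The other end is lower (18 mm), with a paper-clip dish only 6 mm deep. z up.
- roller_seat (a point): Centre of the felt floor of the long trough for the correction roller, in the middle of its insert (64 x 156 mm): 54 mm (x) by 112 mm (y), 8 mm deep, floor 10 mm, mouth 18 mm above the desk. The roller's length goes along y, either way round. z up.
- eraser_seat (a point): Centre of the felt floor of the eraser's bay, in the middle of its insert (64 x 156 mm): 40 mm (x) by 76 mm (y), 8 mm deep, floor 10 mm, mouth 18 mm above the desk. A finger scoop 34 mm long (y), as deep as the bay, is cut through both long sides at the middle, so the bay looks like a plus. The eraser's length goes along y, either way round. z up.

How it is judged:
At the end, for the whole second after the job is handed in: Each thing in its own recess: underside within 4 mm of its floor, tilt under 0.12 rad, origin within 14 mm (glue stick), 18 (stamp), 22 (roller), 16 (eraser) of the recess centre seen from above, released, at rest; bottle and memory stick within 15 mm of where they were (horizontal distance between glue_stick and glue_seat below 0.014 m and z of glue_stick in the frame of glue_seat between -0.004 and 0.004 m and angle between each of glue_stick, stamp, correction_roller, eraser's own z axis and vertical below 0.12 rad and linear speed of each of glue_stick, stamp, correction_roller, eraser below 0.02 m/s and horizontal distance between stamp and stamp_seat below 0.018 m and z of stamp in the frame of stamp_seat between -0.004 and 0.004 m and horizontal distance between correction_roller and roller_seat below 0.022 m and z of correction_roller in the frame of roller_seat between -0.004 and 0.004 m and horizontal distance between eraser and eraser_seat below 0.016 m and z of eraser in the frame of eraser_seat between -0.004 and 0.004 m and distance of each of fluid_bottle, memory_stick from where it was at the start of the episode below 0.015 m); the robot touches nothing.
It fails at once if the bottle of correction fluid is knocked over or moved more than 15 mm (distance of fluid_bottle from where it was at the start of the episode above 0.015 m or angle between fluid_bottle's own z axis and vertical above 0.4 rad).
It fails at once if the memory stick is moved more than 15 mm (distance of memory_stick from where it was at the start of the episode above 0.015 m).
It also fails if it takes over 106 s, if anything falls off the work surface, if the arm or the gripper's body presses on something with over 40 N, if the wrist force passes 120 N, or if a joint passes its speed limit or range.

## Robot

A 6-joint arm with a two-finger parallel gripper is mounted at the origin on the work surface; the furniture and walls round the work are solid. World frame = base frame: x ahead of the robot, y to its left, z up, the work surface at z = 0. Lengths are in m, angles in rad, forces in N, time in s.
With the tool pointing down it reaches from about 0.35 to 0.775 m from the base axis. Payload 7.3 kg.
Tool frame: the origin (TCP) lies at the very end of the fingers, on their centre line; the grasp point (between the pads) lies 19 mm behind it; z points along the fingers, y is the line along which they close (so a half turn about z gives the same grasp; the last joint's range is limited). The gripper opens to 92 mm and grips with 3 to 60 N. Pads are 19 mm wide; open, the fingers measure 130 mm over their backs; the gripper's body (75 mm by 190 mm) begins 47 mm behind the grasp point.
Start: joints at [-1.479, 0.342, 1.524, -0, 1.275, -0.146], TCP at [0.124, -0.51, 0.189] pointing down, gripper open.
Joint ranges: [-2.53, 2.53], [-0.77, 2.02], [0.04, 2.7], [-1, 4.14], [0.28, 2.66], [-3.11, 3.11]. Speed limits (rad/s): [2.57, 2.57, 3.14, 3.14, 3.14, 3.14].

## Interface

Orientations are given as [roll, pitch, yaw] about the fixed x, y, z axes, in that order (R = Rz(yaw) Ry(pitch) Rx(roll)).
In Python, from cell import observe, read_camera, get_calibration, hand_in, search_frame gives the robot as it stands.
- The arm moves only by the tool step_arm, never from a script. Its argument "commands" is a list of rows, each an object with "translation": the shift along the tool's x, y, z in mm, a list of three; "roll": the turn about the tool's z in rad. In form: [{"translation": [x, y, z], "roll": roll}, ...]. A call has 1 to 20 rows; each row shifts and turns the commanded pose from where the row before left it, along the tool's axes as they then stand; what a row does not reach is not made up. A row lasts 1/12 s, in which the tool goes at most 41.7 mm and 7.16 degrees, less where a joint would pass 70% of its speed; a pose out of reach is approached as far as the arm can. A call is refused whole if a number of a shift passes 41.7 or a number of a turn 0.125, either way. A call with a gripper value outside its range is refused whole. "fingers" is the opening, from 0 (shut) to 1 (fully open), set as the call begins (left out, the last holds). The fingers move at their own pace and stop on an object; "grip_force" is the grip in N (left out, the last holds). Time passes only in rows, so rows that do not move let the fingers close. It gives the time, the measured TCP pose, the force, the opening and the grip force at its end, in the units of the state.
- observe(): the state, without advancing time (a new reading comes with each control period).
- read_camera(name): name is "scene" or "side" or "wrist"; returns the picture (400x640x3 uint8, red, green, blue); there is no depth.
- get_calibration(name): a dict with "camera_matrix" (3x3 intrinsics, pixels), "world_from_camera" (4x4, takes a point from camera to world coordinates). Camera axes: x right, y up, looking along -z (the intrinsics and any distortion apply to the point x, -y, -z); pixel columns grow to the right and rows downward; lengths in m; the calibration is good to about 2 mm. A picture is of the moment at which its call begins: read the wrist's pose just before it. get_calibration takes no time and is no camera call; for the wrist camera it gives the pose at the moment of the call.
- hand_in(): hands the job in; it is judged then, once.
Trained networks look in the newest picture that a camera, given by its name, has taken for a name from the list of things; names that differ only in an ending like _2 or _b are one class to them, and where a whole thing is asked for, a point or a joint stands for the part that bears it (a point fixed in the world has none). Each returns a list of dicts, best first, with "confidence" (0 to 1); they miss things now and then, are a little off and sometimes report something else, mostly with a low value. They report only what shows in the picture. A call takes as long as a camera call.
- search_frame(camera, name): "at" ([x, y, z] in m, in world coordinates, good to about 4 mm: the middle of the surface that is visible of it).
The state is a dict: "time": time; "qpos": joint angles; "qvel": joint speeds; "joint_efforts": joint torques, N m; "tool_pos": TCP position; "tool_rot": TCP orientation; "contact_force": force on the tool from outside, world axes, zero at the start; "torque": the same for the moment, N m; "opening": finger opening in m; "grip_force": force on a finger pad.
Only numpy, scipy, OpenCV 4.12 (cv2) and the standard library are available. Lean on these libraries where they do the work, as an engineer would, in place of code of your own. Each camera call takes 0.05 s, during which the arm holds its last target. There are 200 camera calls.

## Working session

There is one attempt and no reset: what is moved stays moved. The work goes in short steps, Python scripts to look and compute and a tool call to move; the robot and the scene stay as the last step left them, time stands still between calls to the robot, and variables do not carry over. Pictures are saved under pics/ and viewed, at most 14 in all, crops included, and the job is handed in when it is done.

Besides the shell and the picture viewer there is one more tool, called by a JSON object that holds its "fn" and its "kwargs", one argument or row to a line. step_arm: Moves the arm, as the interface text tells. Its arguments: {"type":"object","properties":{"commands":{"type":"array"},"fingers":{"type":"number"},"grip_force":{"type":"number"}},"required":["commands"]}

```bash
ls; mkdir -p pics
cat > h.py <<'E'
import numpy as np,cv2
from cell import *
def save(c,n):
    im=read_camera(c); cv2.imwrite(f'pics/{n}.png',im[:,:,::-1]); return im
def pix(c,p,cal=None):
    k=cal or get_calibration(c); T=np.linalg.inv(k['world_from_camera']); q=T[:3,:3]@np.array(p)+T[:3,3]
    q=np.array([q[0],-q[1],-q[2]]); u=np.array(k['camera_matrix'])@q; return u[:2]/u[2]
def ray(c,uv,z,cal=None):
    k=cal or get_calibration(c); T=np.array(k['world_from_camera']); d=np.linalg.inv(k['camera_matrix'])@np.array([uv[0],uv[1],1.])
    d=T[:3,:3]@np.array([d[0],-d[1],-d[2]]); o=T[:3,3]; return o+d*(z-o[2])/d[2]
N=['glue_stick','stamp','correction_roller','eraser','fluid_bottle','memory_stick','glue_seat','stamp_seat','roller_seat','eraser_seat']
E
python3 - <<'E'
from h import *
print(observe())
for c in ['scene','side']:
    save(c,c+'0')
    k=get_calibration(c);print(c,np.round(k['world_from_camera'],3).tolist(),{a:b for a,b in k.items() if a!='world_from_camera'})
    for n in N:
        for r in search_frame(c,n)[:3]: print(n,np.round(r['at'],3),round(r['confidence'],2),np.round(pix(c,r['at'])))
E
```

```text
pics
{'time': 0.0, 'qpos': array([-1.47902551e+00,  3.42713386e-01,  1.52499139e+00,  4.42823662e-06,
        1.27539820e+00, -1.46000894e-01]), 'qvel': array([-0.00078619, -0.00068485,  0.00023697,  0.00018815,  0.00407633,
        0.0012693 ]), 'joint_efforts': array([ 2.74768363e-04, -4.31243134e+01, -2.44217330e+01,  7.18441908e-02,
        5.60308888e-02, -1.06371911e-04]), 'tool_pos': array([ 0.12363813, -0.50976986,  0.18875879]), 'tool_rot': array([-3.14009901e+00, -2.23916047e-04,  2.37770254e-01]), 'contact_force': array([ 0.86707003, -0.31359893,  0.00361448]), 'torque': array([-0.00294319, -0.00441731, -0.00614658]), 'grip_force': 0.0, 'opening': 0.09183605873692088}
scene [[-0.885, 0.248, -0.394, 0.1], [-0.466, -0.455, 0.759, 0.749], [0.009, 0.855, 0.518, 0.553], [0.0, 0.0, 0.0, 1.0]] {'camera_matrix': array([[390.67795172,   0.        , 316.60144998],
       [  0.        , 390.67795172, 202.41134717],
       [  0.        ,   0.        ,   1.        ]])}
glue_stick [0.537 0.167 0.056] 0.57 [263. 225.]
stamp [0.427 0.073 0.044] 0.76 [326. 222.]
correction_roller [0.532 0.
[... 848 characters left out ...]
294. 319.]
stamp [0.431 0.075 0.043] 0.86 [334. 231.]
stamp [ 0.497 -0.217  0.015] 0.37 [334. 170.]
correction_roller [0.535 0.276 0.016] 0.9 [241. 307.]
eraser [0.436 0.173 0.015] 0.73 [318. 276.]
eraser [ 0.479 -0.088  0.017] 0.64 [329. 196.]
fluid_bottle [0.545 0.084 0.04 ] 0.55 [276. 225.]
fluid_bottle [ 0.506 -0.154  0.02 ] 0.43 [325. 180.]
memory_stick [0.445 0.269 0.005] 0.77 [296. 321.]
glue_seat [ 0.511 -0.279  0.022] 0.56 [334. 157.]
glue_seat [0.447 0.268 0.008] 0.22 [295. 319.]
stamp_seat [ 0.512 -0.28   0.02 ] 0.74 [334. 157.]
stamp_seat [ 0.477 -0.091  0.021] 0.68 [330. 194.]
roller_seat [ 0.494 -0.22   0.013] 0.89 [336. 171.]
eraser_seat [ 0.504 -0.151  0.017] 0.81 [325. 181.]
```

Run:
```python
import cv2
for n,(a,b,c,d) in {'scene0':(200,420,140,305),'side0':(200,420,130,340)}.items():
    im=cv2.imread(f'pics/{n}.png'); im=im[c:d,a:b]; s=600/im.shape[0]; s=min(s,800/im.shape[1])
    print(n,a,c,s); cv2.imwrite(f'pics/{n}c.png',cv2.resize(im,None,fx=s,fy=s,interpolation=cv2.INTER_CUBIC)[:600,:800])
```

```text
scene0 200 140 3.6363636363636362
side0 200 130 2.857142857142857
```

View pics/scene0c.png

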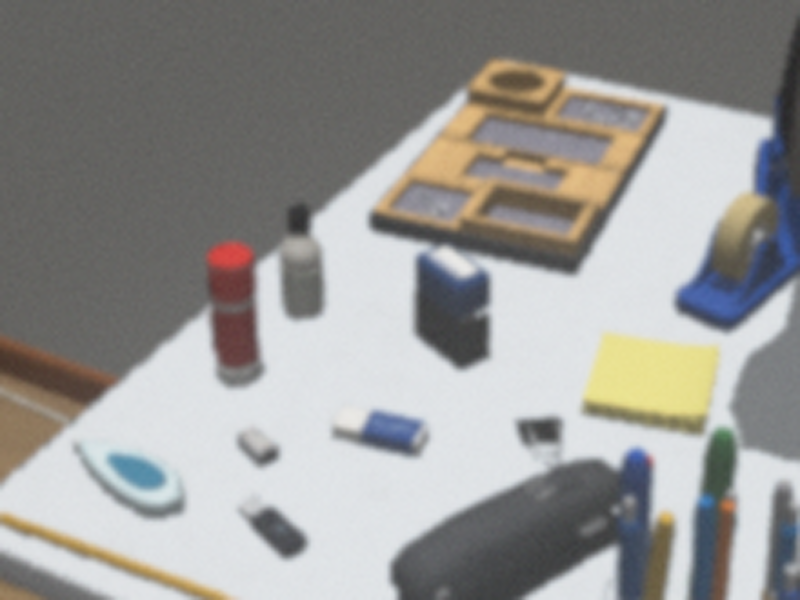

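View pics/side0c.png

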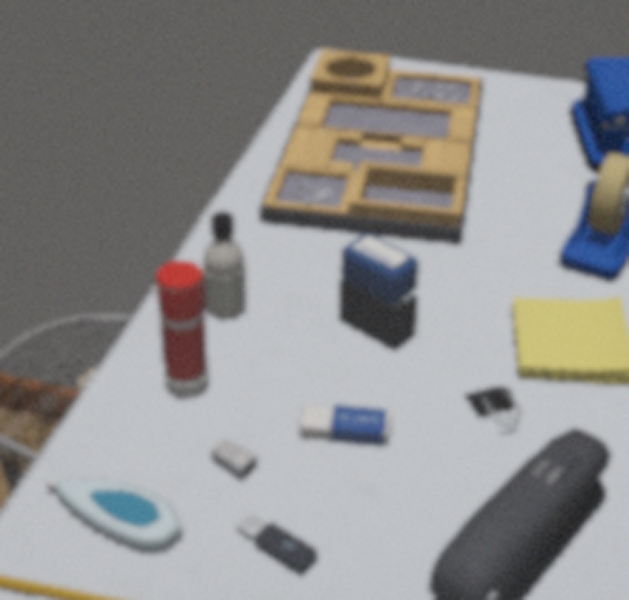

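The pictures show the caddy at top, with the inserts running from far to near: glue, roller, eraser, stamp. In the scene crop, the glue stick is at about (233,310), bottle (300,265), stamp (452,305), eraser (380,430), roller (130,480) and memory stick (272,525). A decoy metal piece lies at (257,447).

```bash
cat >> h.py <<'E'
def rows(p1,yaw,p0):
    d=np.array(p1)-p0; c,s=np.cos(yaw),np.sin(yaw); return np.round(1000*np.array([d[0]*c+d[1]*s,d[0]*s-d[1]*c,-d[2]]),1)
E
python3 - <<'E'
from h import *
S=lambda c,u,v,z: np.round(ray(c,(200+u/3.636,140+v/3.636) if c=='scene' else (200+u/2.857,130+v/2.857),z),3)[:2]
P={'cup':(.032,(517,80),(351,67)),
'wellBL':(.028,(480,188),(370,168)),'wellBR':(.028,(593,208),(457,180)),'wellFR':(.028,(575,245),(455,210)),'wellFL':(.028,(464,226),(356,201)),
'trBL':(.018,(487,117),(330,103)),'trBR':(.018,(613,138),(455,113)),'trFR':(.018,(597,165),(450,138)),
'trayFL':(.016,(372,220),(263,208)),'trayFR':(.016,(577,262),(461,228)),'trayBR':(.016,(664,105),(480,82)),
'rolTip':(.007,(78,445),(52,488)),'rolEnd':(.007,(180,505),(172,543)),
'erL':(.012,(345,415),(307,415)),'erR':(.012,(415,435),(383,423)),
'erLf':(.012,(338,430),(303,433)),'erLb':(.012,(347,407),(311,407)),'erRf':(.012,(415,446),(384,437)),'erRb':(.012,(427,420),(387,409)),
'stA':(.066,(418,250),(347,243)),'stB':(.066,(463,285),(397,270)),'stC':(.066,(488,277),(415,263)),'stD':(.066,(442,246),(368,236)),
'glTop':(.091,(231,252),(181,273)),'botTop':(.080,(299,209),(222,219)),
'memPlug':(.004,(245,505),(243,525)),'memEnd':(.004,(293,550),(308,565))}
for n,(z,a,b) in P.items(): print(n,S('scene',*a,z),S('side',*b,z))
p=observe()['tool_pos']; k=get_calibration('wrist'); print(np.round(k['world_from_camera'],3).tolist(),k['camera_matrix'])
E
```

```text
cup [ 0.539 -0.265] [ 0.542 -0.27 ]
wellBL [ 0.489 -0.088] [ 0.482 -0.101]
wellBR [ 0.403 -0.101] [ 0.411 -0.104]
wellFR [ 0.395 -0.048] [ 0.404 -0.059]
wellFL [ 0.475 -0.034] [ 0.481 -0.05 ]
trBL [ 0.543 -0.215] [ 0.548 -0.219]
trBR [ 0.437 -0.23 ] [ 0.435 -0.234]
trFR [ 0.431 -0.181] [ 0.431 -0.187]
trayFL [ 0.546 -0.027] [ 0.553 -0.037]
trayFR [ 0.392 -0.046] [ 0.398 -0.054]
trayBR [ 0.422 -0.311] [ 0.423 -0.307]
rolTip [0.579 0.267] [0.581 0.267]
rolEnd [0.495 0.281] [0.5   0.285]
erL [0.451 0.174] [0.455 0.173]
erR [0.406 0.17 ] [0.408 0.166]
erLf [0.448 0.188] [0.453 0.188]
erLb [0.454 0.167] [0.455 0.165]
erRf [0.401 0.179] [0.405 0.178]
erRb [0.406 0.155] [0.409 0.153]
stA [0.46  0.064] [0.46 0.06]
stB [0.417 0.087] [0.421 0.081]
stC [0.407 0.071] [0.411 0.07 ]
stD [0.449 0.052] [0.448 0.048]
glTop [0.541 0.156] [0.541 0.155]
botTop [0.542 0.077] [0.543 0.077]
memPlug [0.465 0.261] [0.467 0.26 ]
memEnd [0.423 0.279] [0.424 0.276]
[[0.235, 0.931, 0.28, 0.2], [-0.972, 0.225, 0.068, -0.492], [0.0, -0.289, 0.957, 0.384], [0.0, 0.0, 0.0, 1.0]] [[284.27290157   0.         316.41103016]
 [  0.         284.27290157 197.35133459]
 [  0.           0.           1.        ]]
```

{"fn": "step_arm", "kwargs": {
  "commands": [
    {"translation": [28, -18, -3], "roll": 0},
    {"translation": [28, -18, -3], "roll": 0},
    {"translation": [28, -18, -3], "roll": 0},
    {"translation": [28, -18, -3], "roll": 0},
    {"translation": [28, -18, 0], "roll": 0},
    {"translation": [28, -18, 0], "roll": 0},
    {"translation": [28, -18, 0], "roll": 0},
    {"translation": [28, -18, 0], "roll": 0},
    {"translation": [28, -18, 0], "roll": 0},
    {"translation": [28, -18, 3], "roll": 0},
    {"translation": [28, -18, 3], "roll": 0},
    {"translation": [28, -18, 3], "roll": 0},
    {"translation": [28, -18, 3], "roll": 0},
    {"translation": [28, -18, 0], "roll": 0},
    {"translation": [0, 0, 0], "roll": 0.12},
    {"translation": [0, 0, 0], "roll": 0},
    {"translation": [0, 0, 0], "roll": 0}
  ],
  "fingers": 0.55,
  "grip_force": 15
}}

```text
time: 2.52
tool_pos: [0.4452, -0.1729, 0.1893]
tool_rot: [3.141, 0.0, 0.122]
contact_force: [0.6, -0.3, 0.9]
opening: 0.0503
grip_force: 0.0
```

Run:
```python
from h import *
o=observe(); print(o['time'],o['tool_pos'],o['tool_rot'],o['opening'])
import pickle
k=get_calibration('wrist'); im=save('wrist','w1'); pickle.dump(k,open('w1.pkl','wb'))
for n in N:
    for r in search_frame('wrist',n)[:2]: print(n,np.round(r['at'],3),round(r['confidence'],2),np.round(pix('wrist',r['at'],k)))
cv2.imwrite('pics/w1c.png',cv2.resize(im[:,:,::-1],(800,500)))
```

```text
2.5167 [ 0.44519287 -0.17286246  0.18932978] [3.14145942e+00 4.08620487e-04 1.21563714e-01] 0.050349762968213294
glue_stick [0.54  0.143 0.046] 0.75 [37. 59.]
stamp [0.442 0.057 0.058] 0.7 [118. 161.]
eraser [0.43  0.162 0.01 ] 0.58 [ 61. 154.]
fluid_bottle [0.548 0.065 0.05 ] 0.94 [107.  61.]
memory_stick [ 0.5   -0.206  0.012] 0.57 [347. 134.]
glue_seat [ 0.509 -0.278  0.018] 0.92 [405. 135.]
stamp_seat [ 0.49  -0.081  0.014] 0.74 [248. 131.]
stamp_seat [0.547 0.065 0.051] 0.43 [107.  61.]
roller_seat [ 0.502 -0.207  0.012] 0.61 [348. 133.]
eraser_seat [ 0.494 -0.145  0.018] 0.6 [299. 134.]
```

View pics/w1c.png

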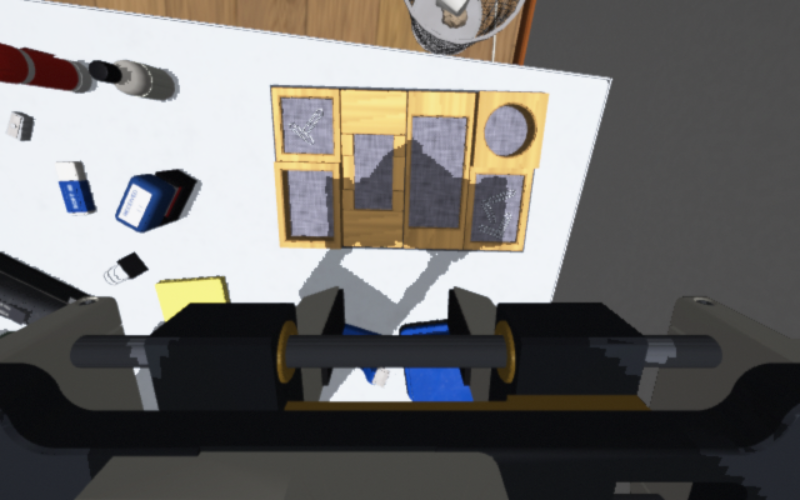

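Run:
```python
from h import *
import pickle
k=pickle.load(open('w1.pkl','rb'))
S=lambda u,v,z: ray('wrist',(u/1.25,v/1.25),z,k)[:2]
def q(n,z,pts):
    P=np.array([S(u,v,z) for u,v in pts]); print(n,np.round(P,4).tolist(),'ctr',np.round(P.mean(0),4))
    if len(P)==4: print('  sides',np.round(np.linalg.norm(P-np.roll(P,-1,0),axis=1),4),'yaw',np.round([np.arctan2(*(P[i]-P[j])[::-1]) for i,j in((0,3),(1,2))],3))
q('well',.028,[(283,167),(335,169),(334,238),(285,237)])
q('bay',.018,[(353,134),(394,134),(393,210),(353,209)])
q('trough',.018,[(412,116),(467,116),(461,229),(408,229)])
q('cup',.032,[(484,131),(531,131)]);q('cup2',.032,[(507,106),(507,156)])
q('tray',.017,[(271,87),(548,93),(524,250),(280,247)])
q('eraser',.012,[(57,163),(78,160),(91,211),(70,215)])
q('bottle',0,[(150,83)])
```

```text
well [[0.4843, -0.0574], [0.4885, -0.1081], [0.4182, -0.1121], [0.4132, -0.0616]] ctr [ 0.451  -0.0848]
  sides [0.0509 0.0704 0.0508 0.0712] yaw [0.059 0.057]
bay [[0.5233, -0.1217], [0.5281, -0.1616], [0.453, -0.1696], [0.449, -0.1281]] ctr [ 0.4883 -0.1453]
  sides [0.0403 0.0756 0.0417 0.0746] yaw [0.086 0.106]
trough [[0.5467, -0.1769], [0.5532, -0.2298], [0.4414, -0.2436], [0.4346, -0.1878]] ctr [ 0.494  -0.2095]
  sides [0.0533 0.1126 0.0562 0.1126] yaw [0.097 0.123]
cup [[0.5408, -0.2456], [0.5462, -0.2895]] ctr [ 0.5435 -0.2675]
cup2 [[0.565, -0.2624], [0.521, -0.2719]] ctr [ 0.543  -0.2672]
tray [[0.5563, -0.0406], [0.5829, -0.3031], [0.4263, -0.3155], [0.3979, -0.0534]] ctr [ 0.4909 -0.1781]
  sides [0.2638 0.1571 0.2637 0.1589] yaw [0.081 0.08 ]
eraser [[0.4587, 0.1764], [0.4643, 0.1548], [0.4121, 0.1482], [0.405, 0.1709]] ctr [0.435  0.1626]
  sides [0.0224 0.0526 0.0238 0.054 ] yaw [0.102 0.125]
bottle [[0.547, 0.0842]] ctr [0.547  0.0842]
```

{"fn": "step_arm", "kwargs": {
  "commands": [
    {"translation": [-2.8, -36.5, 0], "roll": 0},
    {"translation": [-2.8, -36.5, 0], "roll": 0},
    {"translation": [-2.8, -36.5, 0], "roll": 0},
    {"translation": [-2.8, -36.5, 0], "roll": 0},
    {"translation": [-2.8, -36.5, 0], "roll": 0},
    {"translation": [-2.8, -36.5, 0], "roll": 0},
    {"translation": [-2.8, -36.5, 0], "roll": 0},
    {"translation": [-2.8, -36.5, 0], "roll": 0},
    {"translation": [-2.8, -36.5, 0], "roll": 0},
    {"translation": [0, 0, 0], "roll": 0},
    {"translation": [0, 0, 0], "roll": 0},
    {"translation": [0, 0, 0], "roll": 0}
  ]
}}

```text
time: 4.07
tool_pos: [0.3817, 0.1501, 0.1894]
tool_rot: [3.141, -0.0, 0.119]
contact_force: [0.0, 0.7, 0.1]
opening: 0.0508
grip_force: 0.0
```

Run:
```python
from h import *
o=observe(); print(o['time'],o['tool_pos'],o['tool_rot'],o['opening'])
import pickle
k=get_calibration('wrist'); im=save('wrist','w2'); pickle.dump(k,open('w2.pkl','wb'))
for n in N[:6]:
    for r in search_frame('wrist',n)[:2]: print(n,np.round(r['at'],3),round(r['confidence'],2),np.round(pix('wrist',r['at'],k)))
cv2.imwrite('pics/w2c.png',cv2.resize(im[:,:,::-1],(800,500)))
```

```text
4.0667 [0.38167459 0.15014947 0.18938539] [ 3.14107191e+00 -6.64139187e-05  1.18938688e-01] 0.050803621094070404
glue_stick [0.538 0.153 0.089] 0.82 [333.  24.]
glue_stick [0.544 0.078 0.054] 0.65 [404.  38.]
stamp [0.44  0.067 0.06 ] 0.8 [396. 140.]
correction_roller [0.534 0.273 0.011] 0.75 [227.  33.]
fluid_bottle [0.543 0.077 0.056] 0.92 [405.  38.]
memory_stick [0.447 0.267 0.011] 0.92 [230. 112.]
```

View pics/w2c.png

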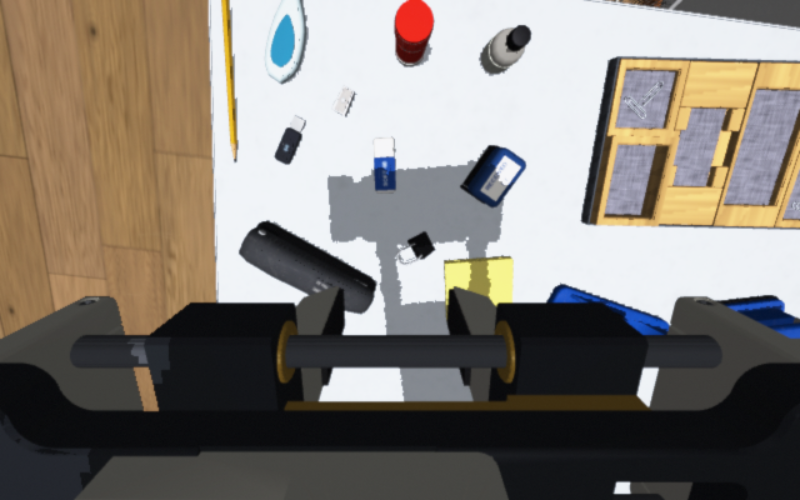

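Run:
```python
from h import *
import pickle
k=pickle.load(open('w2.pkl','rb'))
S=lambda u,v,z: ray('wrist',(u/1.25,v/1.25),z,k)[:2]
def q(n,z,pts):
    P=np.array([S(u,v,z) for u,v in pts]); print(n,np.round(P,4).tolist(),'ctr',np.round(P.mean(0),4))
    if len(P)==4: print('  sides',np.round(np.linalg.norm(P-np.roll(P,-1,0),axis=1),4),'yaw',np.round([np.arctan2(*(P[i]-P[j])[::-1]) for i,j in((0,3),(1,2))],3))
q('eraser',.012,[(374,138),(394,138),(396,190),(375,190)])
q('stamp',.066,[(492,146),(525,161),(497,206),(463,186)])
q('glue',.091,[(414,18)]); q('bot',0,[(500,62)])
q('roller LR',.007,[(264,48),(306,48)]);q('end',.007,[(287,82)]);q('winL/R',.014,[(273,40),(294,40)])
q('case',.03,[(375,290),(262,225),(375,280)])
o=observe(); a=.115
print(rows([.431,.169,.1],o['tool_rot'][2],o['tool_pos']))
```

```text
eraser [[0.4586, 0.1806], [0.461, 0.1607], [0.4097, 0.1526], [0.4071, 0.1744]] ctr [0.4341 0.1671]
  sides [0.02   0.0519 0.0219 0.0519] yaw [0.121 0.157]
stamp [[0.4642, 0.0759], [0.4552, 0.0449], [0.4134, 0.0612], [0.4275, 0.0948]] ctr [0.4401 0.0692]
  sides [0.0323 0.0449 0.0364 0.0413] yaw [-0.476 -0.372]
glue [[0.5446, 0.1558]] ctr [0.5446 0.1558]
bot [[0.5437, 0.0663]] ctr [0.5437 0.0663]
roller LR [[0.5275, 0.2927], [0.5322, 0.2532]] ctr [0.5299 0.2729]
end [[0.5005, 0.2701]] ctr [0.5005 0.2701]
winL/R [[0.5339, 0.282], [0.5362, 0.2627]] ctr [0.5351 0.2724]
case [[0.3026, 0.1627], [0.3606, 0.2846], [0.3141, 0.1639]] ctr [0.3258 0.2037]
[ 51.  -13.7  89.4]
```

{"fn": "step_arm", "kwargs": {
  "commands": [
    {"translation": [27, -5.5, 20], "roll": -0.02},
    {"translation": [27, -5.5, 30], "roll": 0},
    {"translation": [0, 0, 38], "roll": 0},
    {"translation": [0, 0, 38], "roll": 0},
    {"translation": [0, 0, 30], "roll": 0},
    {"translation": [0, 0, 15], "roll": 0},
    {"translation": [0, 0, 12], "roll": 0},
    {"translation": [0, 0, 0], "roll": 0},
    {"translation": [0, 0, 0], "roll": 0}
  ]
}}

```text
time: 5.17
tool_pos: [0.4337, 0.1677, 0.0061]
tool_rot: [3.141, 0.001, 0.137]
contact_force: [-0.3, -0.1, 0.6]
opening: 0.0506
grip_force: 0.0
```

{"fn": "step_arm", "kwargs": {
  "commands": [
    {"translation": [0, 0, 0], "roll": 0},
    {"translation": [0, 0, 0], "roll": 0},
    {"translation": [0, 0, 0], "roll": 0},
    {"translation": [0, 0, 0], "roll": 0},
    {"translation": [0, 0, 0], "roll": 0},
    {"translation": [0, 0, 0], "roll": 0}
  ],
  "fingers": 0,
  "grip_force": 12
}}

```text
time: 5.67
tool_pos: [0.434, 0.1681, 0.0067]
tool_rot: [3.142, -0.001, 0.138]
contact_force: [0.6, 0.1, 0.5]
opening: 0.0152
grip_force: 0.0
```

Run:
```python
from h import *
o=observe(); print(o['opening'],o['grip_force'])
im=save('wrist','w3'); cv2.imwrite('pics/w3c.png',cv2.resize(im[:,:,::-1],(800,500)))
```

```text
0.015243919629372913 0.0
```

View pics/w3c.png

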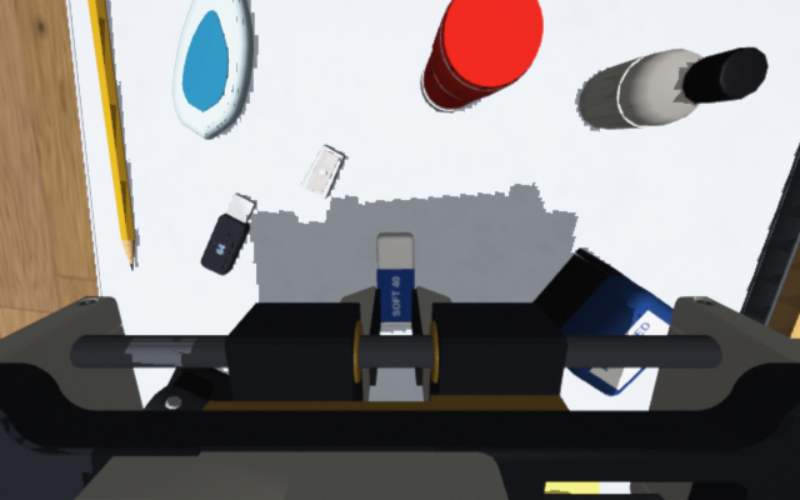

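Run:
```python
from h import *
o=observe();p=o['tool_pos'];print(p,pix('wrist',p)*1.25)
for y in(-.0095,.0095):
  print(y,pix('wrist',p+[.0095,y,0])*1.25)
for u in [(377,234),(413,234),(377,330),(413,328)]: print(u,np.round(ray('wrist',(u[0]/1.25,u[1]/1.25),.012),4))
for u in [(240,195),(217,272),(440,110)]: print(u,np.round(ray('wrist',(u[0]/1.25,u[1]/1.25),.004 if u[0]<400 else 0),4))
```

```text
[0.43389546 0.16809087 0.00658775] [395.0415039  278.93618195]
-0.0095 [413.44785795 265.94738331]
0.0095 [381.04069404 261.72500292]
(377, 234) [0.461  0.1818 0.012 ]
(413, 234) [0.4637 0.1622 0.012 ]
(377, 330) [0.4021 0.1746 0.012 ]
(413, 328) [0.4063 0.1535 0.012 ]
(240, 195) [0.4707 0.2601 0.004 ]
(217, 272) [0.4228 0.273  0.004 ]
(440, 110) [0.5298 0.1572 0.    ]
```

{"fn": "step_arm", "kwargs": {
  "commands": [
    {"translation": [0, 0, 0], "roll": 0},
    {"translation": [0, 0, 0], "roll": 0},
    {"translation": [0, 0, 0], "roll": 0},
    {"translation": [0, 0, 0], "roll": 0}
  ]
}}

```text
time: 6.05
tool_pos: [0.4338, 0.1681, 0.0063]
tool_rot: [3.142, 0.0, 0.138]
contact_force: [-0.3, -0.4, 0.4]
opening: 0.0006
grip_force: 0.0
```

Run:
```python
from h import *
o=observe(); print(o['opening'],o['grip_force'])
im=save('wrist','w4'); cv2.imwrite('pics/w4c.png',cv2.resize(im[120:340,150:490,::-1],None,fx=2.3,fy=2.3))
```

```text
0.00059245565156016 0.0
```

View pics/w4c.png

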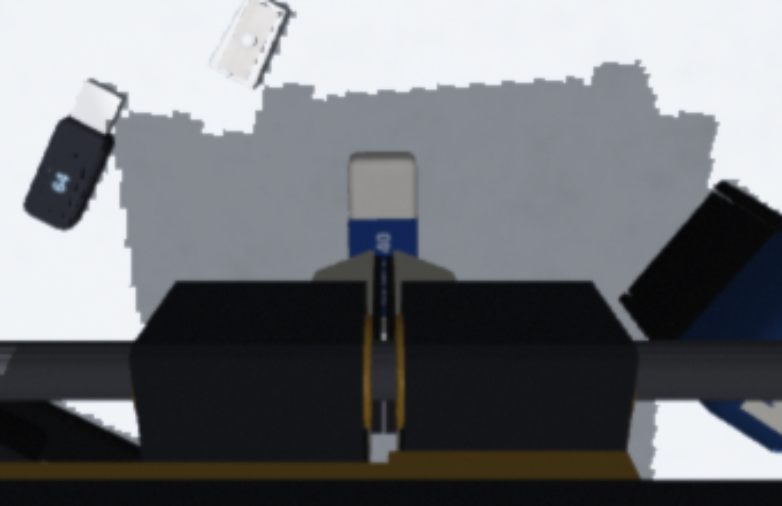

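Run:
```python
from h import *
p=observe()['tool_pos']
for z in (.006,.012,.018,.024): print(z,[np.round(pix('wrist',[p[0]+dx,p[1]+dx*.138,z])[1],1) for dx in (0,.0095)])
```

```text
0.006 [np.float64(222.9), np.float64(210.7)]
0.012 [np.float64(226.1), np.float64(213.5)]
0.018 [np.float64(229.4), np.float64(216.5)]
0.024 [np.float64(232.9), np.float64(219.7)]
```

{"fn": "step_arm", "kwargs": {
  "commands": [
    {"translation": [0, 0, -20], "roll": 0},
    {"translation": [0, 0, -15], "roll": 0},
    {"translation": [0, 0, 0], "roll": 0},
    {"translation": [0, 0, 0], "roll": 0},
    {"translation": [0, 0, 0], "roll": 0},
    {"translation": [0, 0, 0], "roll": 0},
    {"translation": [0, 0, 0], "roll": 0}
  ],
  "fingers": 0.45
}}

```text
time: 6.68
tool_pos: [0.4332, 0.1679, 0.0406]
tool_rot: [3.141, 0.002, 0.138]
contact_force: [0.1, 0.2, -0.4]
opening: 0.0396
grip_force: 0.0
```

{"fn": "step_arm", "kwargs": {
  "commands": [
    {"translation": [0, 0, 20], "roll": 0},
    {"translation": [0, 0, 13], "roll": 0},
    {"translation": [0, 0, 3], "roll": 0},
    {"translation": [0, 0, 3], "roll": 0},
    {"translation": [0, 0, 0], "roll": 0}
  ]
}}

```text
time: 7.1
tool_pos: [0.4336, 0.168, 0.002]
tool_rot: [3.141, 0.001, 0.138]
contact_force: [-0.3, -0.2, 0.4]
opening: 0.0414
grip_force: 0.0
```

Run:
```python
from h import *
o=observe(); print(o['tool_pos'],o['opening'],o['contact_force'])
im=save('wrist','w5'); cv2.imwrite('pics/w5c.png',cv2.resize(im[120:340,150:490,::-1],None,fx=2.3,fy=2.3))
```

```text
[0.43360686 0.16799179 0.00200432] 0.04135526129056213 [-0.34559762 -0.22443029  0.35483046]
```

View pics/w5c.png

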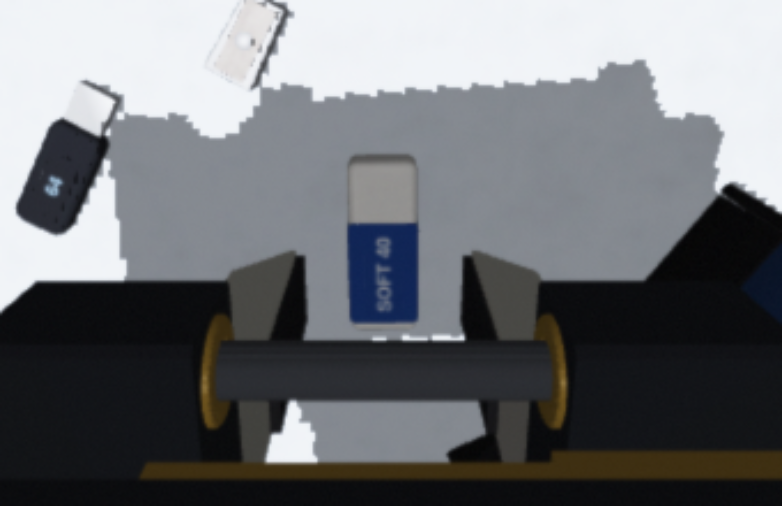

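The fingertips look to sit well above the eraser, even though the reported z is 2 mm. I'll check from the fixed camera.

Run:
```python
from h import *
p=observe()['tool_pos']
out=[]
for c in('side','scene'):
    im=save(c,c+'1'); a=np.round(pix(c,p)).astype(int); print(c,a, pix(c,p+[0,0,.02]),pix(c,p+[0,0,.04]))
    x,y=a; out.append(cv2.resize(im[y-55:y+35,x-60:x+60,::-1],None,fx=3.3,fy=3.3,interpolation=cv2.INTER_CUBIC))
cv2.imwrite('pics/cmp.png',np.hstack(out))
```

```text
side [320 280] [319.79681247 271.46673548] [320.03671699 262.85338093]
scene [303 258] [303.12441353 251.25341927] [303.03860871 243.87559371]
```

View pics/cmp.png

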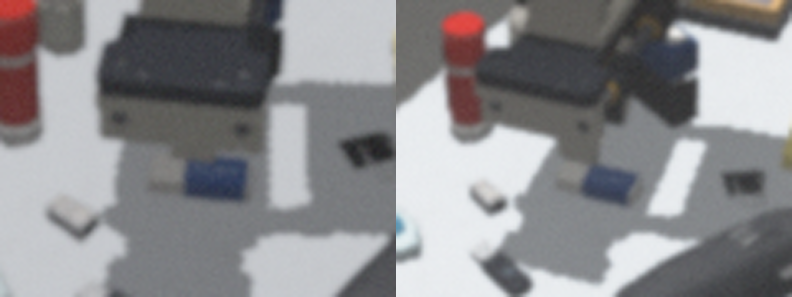

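Run:
```python
from h import *
p=observe()['tool_pos']
for c in('side','scene'):
  for w in (.025,.04):
    for z in(0,.02,.03,.04): print(c,w,z,np.round(pix(c,[p[0]-.005,p[1]+w,z]),1))
```

```text
side 0.025 0 [318.4 291.3]
side 0.025 0.02 [318.6 282.8]
side 0.025 0.03 [318.8 278.5]
side 0.025 0.04 [318.9 274.2]
side 0.04 0 [316.1 297.5]
side 0.04 0.02 [316.3 289. ]
side 0.04 0.03 [316.4 284.7]
side 0.04 0.04 [316.5 280.3]
scene 0.025 0 [299.4 266.6]
scene 0.025 0.02 [299.2 259.3]
scene 0.025 0.03 [299.2 255.6]
scene 0.025 0.04 [299.1 251.9]
scene 0.04 0 [295.8 270.7]
scene 0.04 0.02 [295.6 263.4]
scene 0.04 0.03 [295.6 259.7]
scene 0.04 0.04 [295.5 255.9]
```

Both views put the finger ends about 38–40 mm above the reported TCP. I'll go down by feel, watching the force.

{"fn": "step_arm", "kwargs": {
  "commands": [
    {"translation": [0, 0, 10], "roll": 0},
    {"translation": [0, 0, 10], "roll": 0},
    {"translation": [0, 0, 6], "roll": 0},
    {"translation": [0, 0, 0], "roll": 0}
  ]
}}

```text
time: 7.58
tool_pos: [0.4333, 0.1679, -0.0242]
tool_rot: [3.141, 0.001, 0.138]
contact_force: [-1.1, 0.8, -0.2]
opening: 0.0416
grip_force: 0.0
```

{"fn": "step_arm", "kwargs": {
  "commands": [
    {"translation": [0, 0, 2], "roll": 0},
    {"translation": [0, 0, 2], "roll": 0},
    {"translation": [0, 0, 0], "roll": 0}
  ]
}}

```text
time: 7.83
tool_pos: [0.434, 0.1681, -0.0275]
tool_rot: [3.142, -0.0, 0.138]
contact_force: [0.4, 0.9, -0.5]
opening: 0.0417
grip_force: 0.0
```

Run:
```python
from h import *
o=observe(); p=o['tool_pos']; print(p,o['opening'],o['contact_force'])
im=save('wrist','w6'); A=cv2.resize(im[180:300,230:400,::-1],None,fx=2.3,fy=2.3)
c='scene';im=save(c,'scene2'); x,y=np.round(pix(c,p)).astype(int); B=cv2.resize(im[y-55:y+28,x-60:x+60,::-1],(399,276))
cv2.imwrite('pics/cmp2.png',np.hstack([A,B]))
```

```text
[ 0.43397824  0.16805995 -0.02750507] 0.041683150579878335 [ 0.36589784  0.86966829 -0.45916422]
```

View pics/cmp2.png

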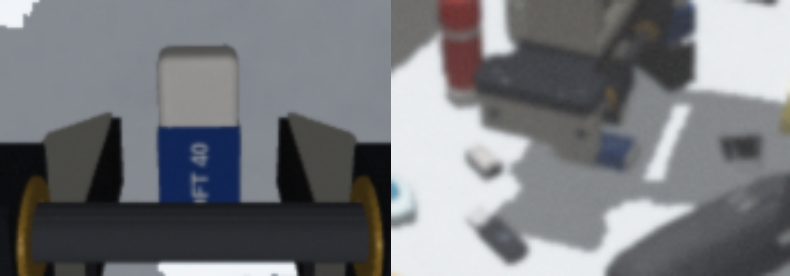

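{"fn": "step_arm", "kwargs": {
  "commands": [
    {"translation": [0, 0, 2], "roll": 0},
    {"translation": [0, 0, 2], "roll": 0},
    {"translation": [0, 0, 0], "roll": 0}
  ]
}}

```text
time: 8.18
tool_pos: [0.4336, 0.168, -0.0319]
tool_rot: [3.141, 0.0, 0.138]
contact_force: [-1.0, 0.7, 0.1]
opening: 0.0414
grip_force: 0.0
```

{"fn": "step_arm", "kwargs": {
  "commands": [
    {"translation": [0, 0, 0], "roll": 0},
    {"translation": [0, 0, 0], "roll": 0},
    {"translation": [0, 0, 0], "roll": 0},
    {"translation": [0, 0, 0], "roll": 0},
    {"translation": [0, 0, 0], "roll": 0},
    {"translation": [0, 0, 0], "roll": 0}
  ],
  "fingers": 0
}}

```text
time: 8.68
tool_pos: [0.4339, 0.168, -0.0316]
tool_rot: [3.141, -0.0, 0.138]
contact_force: [-0.0, 0.5, -0.9]
opening: 0.0206
grip_force: 12.0
```

{"fn": "step_arm", "kwargs": {
  "commands": [
    {"translation": [0, 0, -20], "roll": 0},
    {"translation": [0, 0, -40], "roll": 0},
    {"translation": [0, 0, -40], "roll": 0},
    {"translation": [1.2, 35.3, 0], "roll": 0},
    {"translation": [1.2, 35.3, 0], "roll": 0},
    {"translation": [1.2, 35.3, 0], "roll": 0},
    {"translation": [1.2, 35.3, 0], "roll": 0},
    {"translation": [1.2, 35.3, 0], "roll": 0},
    {"translation": [1.2, 35.3, 0], "roll": 0},
    {"translation": [1.2, 35.3, 0], "roll": 0},
    {"translation": [1.2, 35.3, 0], "roll": 0},
    {"translation": [1.2, 35.3, 0], "roll": 0},
    {"translation": [0, 0, 0], "roll": 0.038},
    {"translation": [0, 0, 0], "roll": 0},
    {"translation": [0, 0, 0], "roll": 0}
  ]
}}

```text
time: 9.93
tool_pos: [0.4876, -0.145, 0.0681]
tool_rot: [-3.141, 0.001, 0.1]
contact_force: [-0.2, 0.4, -0.0]
opening: 0.0207
grip_force: 12.0
```

Run:
```python
from h import *
o=observe(); p=o['tool_pos']; print(p,o['opening'],o['grip_force'])
im=save('wrist','w7'); A=cv2.resize(im[60:300,160:480,::-1],None,fx=2,fy=2)
cv2.imwrite('pics/w7c.png',A); print(rows([.4883,-.1453,p[2]],o['tool_rot'][2],p))
```

```text
[ 0.48758906 -0.14497944  0.06808473] 0.02068242656121827 11.99206218123436
[ 0.7  0.4 -0. ]
```

View pics/w7c.png

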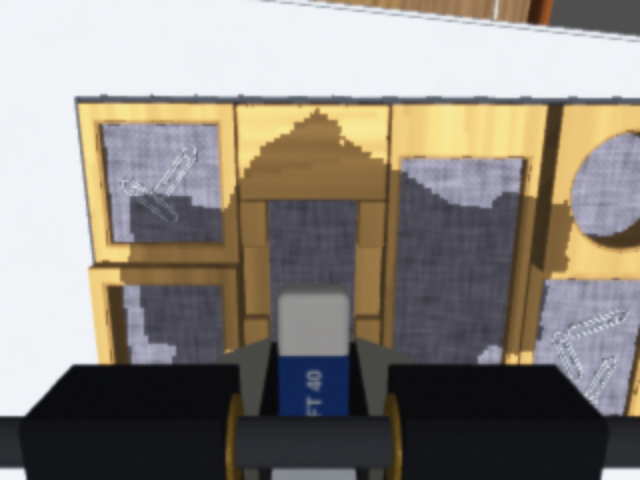

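Eraser is held and lined up over the bay (gap centred near column 313). Lowering.

{"fn": "step_arm", "kwargs": {
  "commands": [
    {"translation": [0, 0, 25], "roll": 0},
    {"translation": [0, 0, 25], "roll": 0},
    {"translation": [0, 0, 20], "roll": 0},
    {"translation": [0, 0, 10], "roll": 0},
    {"translation": [0, 0, 4], "roll": 0},
    {"translation": [0, 0, 2], "roll": 0},
    {"translation": [0, 0, 0], "roll": 0}
  ]
}}

```text
time: 10.57
tool_pos: [0.4886, -0.1449, -0.0171]
tool_rot: [3.141, -0.001, 0.101]
contact_force: [-0.4, -0.4, 0.3]
opening: 0.021
grip_force: 12.0
```

{"fn": "step_arm", "kwargs": {
  "commands": [
    {"translation": [0, 0, 0], "roll": 0},
    {"translation": [0, 0, 0], "roll": 0},
    {"translation": [0, 0, 0], "roll": 0},
    {"translation": [0, 0, 0], "roll": 0}
  ],
  "fingers": 0.35
}}

```text
time: 10.9
tool_pos: [0.4885, -0.1454, -0.017]
tool_rot: [3.141, -0.001, 0.1]
contact_force: [0.1, -0.3, -1.1]
opening: 0.0318
grip_force: 0.0
```

{"fn": "step_arm", "kwargs": {
  "commands": [
    {"translation": [0, 0, -20], "roll": 0},
    {"translation": [0, 0, -40], "roll": 0},
    {"translation": [0, 0, -40], "roll": 0},
    {"translation": [-30, 0, -20], "roll": 0},
    {"translation": [-30, 0, 0], "roll": 0},
    {"translation": [0, 0, 0], "roll": 0},
    {"translation": [0, 0, 0], "roll": 0}
  ],
  "fingers": 0.55
}}

```text
time: 11.48
tool_pos: [0.4278, -0.1513, 0.1031]
tool_rot: [3.141, -0.001, 0.098]
contact_force: [1.5, 0.4, 0.1]
opening: 0.0505
grip_force: 0.0
```

Run:
```python
from h import *
o=observe(); p=o['tool_pos']; print(o['time'],p,o['tool_rot'],o['opening'])
for r in search_frame('wrist','eraser')[:3] if save('wrist','w8') is not None else []: print(np.round(r['at'],4),r['confidence'])
im=cv2.imread('pics/w8.png'); cv2.imwrite('pics/w8c.png',cv2.resize(im[60:300,160:480],None,fx=2,fy=2))
```

```text
11.4833 [ 0.42777737 -0.15127008  0.10312197] [ 3.14095761e+00 -9.05393783e-04  9.84010052e-02] 0.05049066575140823
[ 0.4805 -0.1452  0.0229] 0.95
```

View pics/w8c.png

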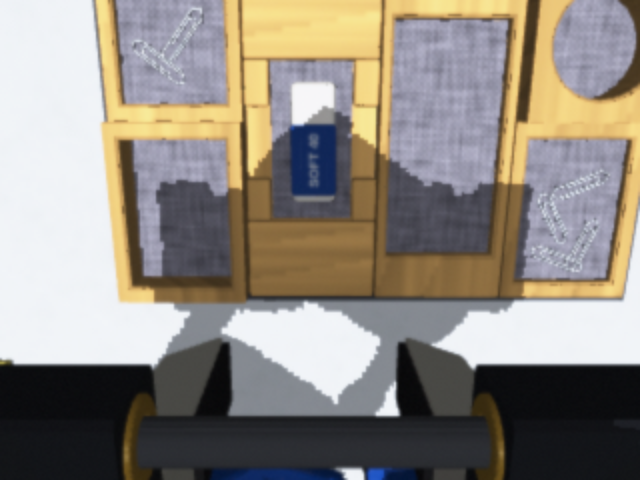

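{"fn": "step_arm", "kwargs": {
  "commands": [
    {"translation": [16.1, -32.8, 0], "roll": 0},
    {"translation": [16.1, -32.8, 0], "roll": 0},
    {"translation": [16.1, -32.8, 0], "roll": 0},
    {"translation": [16.1, -32.8, 0], "roll": 0},
    {"translation": [16.1, -32.8, 0], "roll": 0},
    {"translation": [16.1, -32.8, 0], "roll": 0},
    {"translation": [16.1, -32.8, 0], "roll": 0},
    {"translation": [16.1, -32.8, 0], "roll": 0},
    {"translation": [16.1, -32.8, 0], "roll": 0},
    {"translation": [0, 0, 0], "roll": 0},
    {"translation": [0, 0, 0], "roll": 0}
  ]
}}

```text
time: 12.5
tool_pos: [0.5437, 0.1594, 0.1011]
tool_rot: [3.142, 0.001, 0.104]
contact_force: [-0.5, -0.8, 0.1]
opening: 0.0508
grip_force: 0.0
```

Run:
```python
from h import *
o=observe(); p=o['tool_pos']; print(o['time'],p,o['tool_rot'],o['opening'])
out=[]
for c in('wrist','side'):
    im=save(c,'g_'+c)
    for n in('glue_stick','fluid_bottle'):
        for r in search_frame(c,n)[:2]: print(c,n,np.round(r['at'],4),r['confidence'],pix(c,r['at']))
    out.append(cv2.resize(im[150:400,180:460,::-1] if c=='wrist' else im[160:320,200:379,::-1],(400,357)))
cv2.imwrite('pics/g.png',np.hstack(out))
print(pix('side',[.543,.1565,.091]))
```

```text
12.5 [0.54371089 0.15938731 0.10110441] [3.14150973e+00 1.01488270e-03 1.03670846e-01] 0.050829402216069096
wrist glue_stick [0.5486 0.1544 0.087 ] 0.89 [320.15676715 209.82534141]
wrist fluid_bottle [0.5539 0.0815 0.0513] 0.7 [400.00949711 198.50805461]
side glue_stick [0.5388 0.1666 0.0552] 0.72 [263.2542051  245.66474715]
side glue_stick [ 0.4779 -0.0893  0.0195] 0.36 [329.92503422 194.81587338]
side fluid_bottle [0.5416 0.0839 0.0402] 0.78 [278.03007498 225.61840942]
[262.03119432 225.72849255]
```

View pics/g.png

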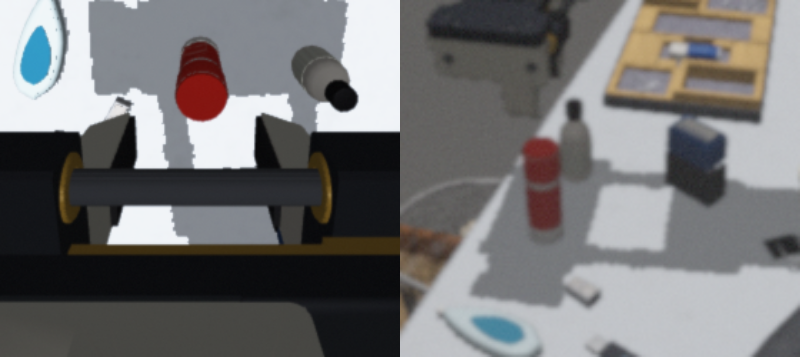

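{"fn": "step_arm", "kwargs": {
  "commands": [
    {"translation": [1, 3, 0], "roll": 0},
    {"translation": [0, 0, 25], "roll": 0},
    {"translation": [0, 0, 25], "roll": 0},
    {"translation": [0, 0, 20], "roll": 0},
    {"translation": [0, 0, 15], "roll": 0},
    {"translation": [0, 0, 4], "roll": 0},
    {"translation": [0, 0, 0], "roll": 0},
    {"translation": [0, 0, 0], "roll": 0}
  ]
}}

```text
time: 13.47
tool_pos: [0.5451, 0.1538, 0.0141]
tool_rot: [3.142, -0.001, 0.099]
contact_force: [0.6, 0.7, -0.7]
opening: 0.0503
grip_force: 0.0
```

{"fn": "step_arm", "kwargs": {
  "commands": [
    {"translation": [0, 0, 0], "roll": 0},
    {"translation": [0, 0, 0], "roll": 0},
    {"translation": [0, 0, 0], "roll": 0},
    {"translation": [0, 0, 0], "roll": 0},
    {"translation": [0, 0, 0], "roll": 0},
    {"translation": [0, 0, 0], "roll": 0}
  ],
  "fingers": 0
}}

```text
time: 13.97
tool_pos: [0.545, 0.1542, 0.0141]
tool_rot: [3.142, -0.001, 0.1]
contact_force: [-0.2, -0.9, 4.4]
opening: 0.0287
grip_force: 12.0
```

Run:
```python
from h import *
o=observe(); p=o['tool_pos']; print(o['time'],p,o['tool_rot'],o['opening'],o['grip_force'])
save('side','g2')
for n in N[:3]+['fluid_bottle']:
    for r in search_frame('side',n)[:1]: print(n,np.round(r['at'],4),r['confidence'])
print(rows([.543,-.2673,.11],o['tool_rot'][2],p))
```

```text
13.9667 [0.54498866 0.15422904 0.01406983] [ 3.14150566e+00 -1.26928219e-03  9.98823205e-02] 0.028710398853008287 12.000679224729538
glue_stick [ 0.4884 -0.1394  0.0247] 0.68
stamp [0.4312 0.0763 0.0395] 0.55
correction_roller [0.5352 0.2774 0.0158] 0.78
fluid_bottle [0.5376 0.1661 0.0276] 0.69
[-44.  419.2 -95.9]
```

{"fn": "step_arm", "kwargs": {
  "commands": [
    {"translation": [0, 0, -20], "roll": 0},
    {"translation": [0, 0, -35], "roll": 0},
    {"translation": [0, 0, -35], "roll": 0},
    {"translation": [0, 0, -30], "roll": 0},
    {"translation": [-3.7, 34.9, 0], "roll": 0},
    {"translation": [-3.7, 34.9, 0], "roll": 0},
    {"translation": [-3.7, 34.9, 0], "roll": 0},
    {"translation": [-3.7, 34.9, 0], "roll": 0},
    {"translation": [-3.7, 34.9, 0], "roll": 0},
    {"translation": [-3.7, 34.9, 0], "roll": 0},
    {"translation": [-3.7, 34.9, 0], "roll": 0},
    {"translation": [-3.7, 34.9, 0], "roll": 0},
    {"translation": [-3.7, 34.9, 0], "roll": 0},
    {"translation": [-3.7, 34.9, 0], "roll": 0},
    {"translation": [-3.7, 34.9, 0], "roll": 0},
    {"translation": [-3.7, 34.9, 0], "roll": 0},
    {"translation": [0, 0, 20], "roll": 0},
    {"translation": [0, 0, 20], "roll": 0},
    {"translation": [0, 0, 0], "roll": 0},
    {"translation": [0, 0, 0], "roll": 0}
  ]
}}

```text
time: 15.88
tool_pos: [0.5412, -0.2664, 0.0923]
tool_rot: [-3.14, 0.003, 0.1]
contact_force: [0.2, -0.6, 0.5]
opening: 0.0287
grip_force: 12.0
```

Run:
```python
from h import *
o=observe(); p=o['tool_pos']; print(o['time'],p,o['tool_rot'],o['opening'],o['grip_force'])
out=[]
for c,(a,b,w,h) in dict(wrist=(190,150,260,160),scene=(280,110,130,80)).items():
    im=save(c,'h_'+c); out.append(cv2.resize(im[b:b+h,a:a+w,::-1],(400,246)))
cv2.imwrite('pics/hh.png',np.vstack(out)); print(pix('wrist',[.543,-.2673,.032]),pix('scene',[.543,-.2673,.032]))
print(rows([.543,-.2673,.11],o['tool_rot'][2],p))
```

```text
15.8833 [ 0.5412247  -0.2664072   0.09234024] [-3.13950043e+00  2.50668482e-03  9.97205618e-02] 0.028722123997570535 11.99994832277298
[316.54574878 198.14077504] [341.35206431 161.4714336 ]
[  1.7   1.1 -17.7]
```

View pics/hh.png

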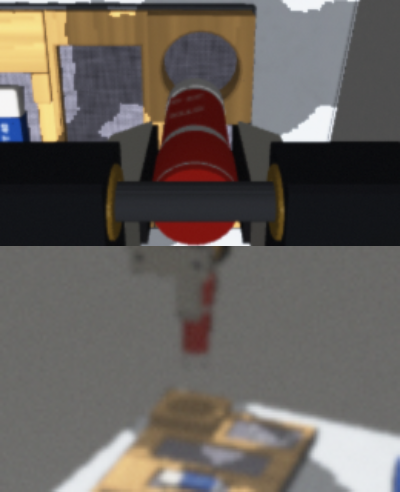

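Run:
```python
from h import *
print('cup',ray('wrist',(320.4,193.5),.032),'foot',ray('wrist',(190+194/1.538,150+90/1.538),.078), 'edges',ray('wrist',(190+163/1.538,193.5),.032),ray('wrist',(190+238/1.538,193.5),.032))
```

```text
cup [ 0.54789979 -0.27045265  0.032     ] foot [ 0.54837142 -0.2663702   0.078     ] edges [ 0.5456167  -0.24759591  0.032     ] [ 0.55017659 -0.29324644  0.032     ]
```

{"fn": "step_arm", "kwargs": {
  "commands": [
    {"translation": [2, 2, 0], "roll": 0},
    {"translation": [0, 0, 20], "roll": 0},
    {"translation": [0, 0, 15], "roll": 0},
    {"translation": [0, 0, 10], "roll": 0},
    {"translation": [0, 0, 8], "roll": 0},
    {"translation": [0, 0, 8], "roll": 0},
    {"translation": [0, 0, 5], "roll": 0},
    {"translation": [0, 0, 2], "roll": 0},
    {"translation": [0, 0, 0], "roll": 0}
  ]
}}

```text
time: 16.73
tool_pos: [0.5443, -0.2687, 0.0252]
tool_rot: [-3.141, 0.0, 0.1]
contact_force: [1.0, 0.3, 0.2]
opening: 0.0286
grip_force: 12.0
```

Underside should be about 11 mm above the desk, 3 mm off the felt. I'll go down a little more until it touches, then release.

{"fn": "step_arm", "kwargs": {
  "commands": [
    {"translation": [0, 0, 2], "roll": 0},
    {"translation": [0, 0, 0], "roll": 0}
  ]
}}

```text
time: 16.9
tool_pos: [0.5445, -0.2689, 0.0236]
tool_rot: [3.141, -0.0, 0.1]
contact_force: [0.3, -0.5, 0.0]
opening: 0.0287
grip_force: 12.0
```

{"fn": "step_arm", "kwargs": {
  "commands": [
    {"translation": [0, 0, 0], "roll": 0},
    {"translation": [0, 0, 0], "roll": 0},
    {"translation": [0, 0, 0], "roll": 0},
    {"translation": [0, 0, 0], "roll": 0}
  ],
  "fingers": 0.5
}}

```text
time: 17.23
tool_pos: [0.5444, -0.2689, 0.0237]
tool_rot: [3.141, -0.0, 0.1]
contact_force: [0.1, 0.7, 0.1]
opening: 0.0455
grip_force: 0.0
```

{"fn": "step_arm", "kwargs": {
  "commands": [
    {"translation": [0, 0, -20], "roll": 0},
    {"translation": [0, 0, -35], "roll": 0},
    {"translation": [0, 0, -35], "roll": 0},
    {"translation": [-40, 0, 0], "roll": 0},
    {"translation": [-40, 0, 0], "roll": 0},
    {"translation": [0, 0, 0], "roll": 0},
    {"translation": [0, 0, 0], "roll": 0}
  ]
}}

```text
time: 17.82
tool_pos: [0.463, -0.2768, 0.1138]
tool_rot: [-3.141, 0.0, 0.098]
contact_force: [0.7, -0.2, -0.1]
opening: 0.0457
grip_force: 0.0
```

Run:
```python
from h import *
o=observe(); p=o['tool_pos']; print(o['time'],p,o['tool_rot'],o['opening'],o['grip_force'])
for c in('wrist','scene','side'):
    save(c,'i_'+c)
    for n in('glue_stick','fluid_bottle','memory_stick','stamp','correction_roller'):
        for r in search_frame(c,n)[:1]: print(c,n,np.round(r['at'],4),round(r['confidence'],2))
y=o['tool_rot'][2]; print(rows([.46,.25,.11],y,p))
```

```text
17.8167 [ 0.46300922 -0.27676878  0.11384797] [-3.14142134e+00  2.99080665e-04  9.78279412e-02] 0.045653401948730035 0.0
wrist glue_stick [ 0.4879 -0.145   0.0207] 0.75
wrist stamp [0.4421 0.0541 0.0079] 0.7
scene glue_stick [ 0.5401 -0.2599  0.0724] 0.79
scene fluid_bottle [0.5415 0.0765 0.0389] 0.79
scene memory_stick [0.4264 0.0728 0.0441] 0.35
scene stamp [0.4282 0.0744 0.0467] 0.8
scene correction_roller [0.5317 0.2776 0.0142] 0.59
side glue_stick [ 0.5434 -0.259   0.0685] 0.66
side fluid_bottle [0.5418 0.0851 0.0379] 0.6
side memory_stick [0.45   0.2693 0.0063] 0.82
side stamp [0.4348 0.0746 0.0413] 0.76
side correction_roller [0.5351 0.2752 0.0146] 0.88
[  48.5 -524.5    3.8]
```

{"fn": "step_arm", "kwargs": {
  "commands": [
    {"translation": [3.2, -35, 0], "roll": 0},
    {"translation": [3.2, -35, 0], "roll": 0},
    {"translation": [3.2, -35, 0], "roll": 0},
    {"translation": [3.2, -35, 0], "roll": 0},
    {"translation": [3.2, -35, 0], "roll": 0},
    {"translation": [3.2, -35, 0], "roll": 0},
    {"translation": [3.2, -35, 0], "roll": 0},
    {"translation": [3.2, -35, 0], "roll": 0},
    {"translation": [3.2, -35, 0], "roll": 0},
    {"translation": [3.2, -35, 0], "roll": 0},
    {"translation": [3.2, -35, 0], "roll": 0},
    {"translation": [3.2, -35, 0], "roll": 0},
    {"translation": [3.2, -35, 0], "roll": 0},
    {"translation": [3.2, -35, 0], "roll": 0},
    {"translation": [3.2, -35, 0], "roll": 0},
    {"translation": [0, 0, 0], "roll": 0},
    {"translation": [0, 0, 0], "roll": 0}
  ]
}}

```text
time: 20.13
tool_pos: [0.4597, 0.252, 0.1132]
tool_rot: [3.141, 0.0, 0.103]
contact_force: [0.6, -0.6, -0.5]
opening: 0.0461
grip_force: 0.0
```

Run:
```python
from h import *
o=observe(); p=o['tool_pos']; y=o['tool_rot'][2]; print(o['time'],p,y,o['opening'])
k=get_calibration('wrist'); im=save('wrist','r1')
for n in('correction_roller','stamp','memory_stick'):
    for r in search_frame('wrist',n)[:1]: print(n,np.round(r['at'],4),round(r['confidence'],2))
c0=pix('wrist',[.534,.275,.014],k); print(c0)
hsv=cv2.cvtColor(im,cv2.COLOR_RGB2HSV); m=cv2.inRange(hsv,(85,70,60),(125,255,255))
n,l,s,ce=cv2.connectedComponentsWithStats(m)
for i in range(1,n):
    if s[i,4]>60:
        pts=np.argwhere(l==i)[:,::-1].astype(float); W=np.array([ray('wrist',q,.014,k)[:2] for q in pts]); mu=W.mean(0); w,v=np.linalg.eigh(np.cov(W.T)); a=v[:,1]
        pr=(W-mu)@v; print(s[i],np.round(mu,4),'yaw',np.arctan2(a[1],a[0]),'ext',np.round(np.ptp(pr,axis=0),3))
A=im[max(0,int(c0[1])-90):int(c0[1])+90,max(0,int(c0[0])-100):int(c0[0])+100]
cv2.imwrite('pics/r1c.png',cv2.resize(A[:,:,::-1],None,fx=3,fy=3)); print(max(0,int(c0[1])-90),max(0,int(c0[0])-100))
# outline: body brighter or edge - column/row profile of value
```

```text
20.1333 [0.45966791 0.25202574 0.1131955 ] 0.10324423957876738 0.046054799934304294
correction_roller [0.5382 0.2755 0.0098] 0.97
stamp [0.4432 0.0719 0.058 ] 0.85
memory_stick [0.4472 0.2663 0.0142] 0.82
[300.75349917 113.9799543 ]
[290  91  24  46 723] [0.5332 0.2734] yaw 2.9527560094626333 ext [0.02  0.044]
[486 215  52  53 700] [0.4254 0.0292] yaw 2.642836150214838 ext [0.038 0.055]
23 200
```

{"fn": "step_arm", "kwargs": {
  "commands": [
    {"translation": [35, -7.7, 0], "roll": 0},
    {"translation": [35, -7.7, 0], "roll": 0},
    {"translation": [0, 0, 20], "roll": 0.0975},
    {"translation": [0, 0, 20], "roll": 0.0975},
    {"translation": [0, 0, 20], "roll": 0.0975},
    {"translation": [0, 0, 25], "roll": 0},
    {"translation": [0, 0, 20], "roll": 0},
    {"translation": [0, 0, 15], "roll": 0},
    {"translation": [0, 0, 10], "roll": 0},
    {"translation": [0, 0, 0], "roll": 0},
    {"translation": [0, 0, 0], "roll": 0}
  ],
  "fingers": 0.58
}}

```text
time: 21.25
tool_pos: [0.5285, 0.272, -0.0165]
tool_rot: [3.141, 0.0, -0.194]
contact_force: [0.1, 0.7, 0.0]
opening: 0.0532
grip_force: 0.0
```

Run:
```python
from h import *
o=observe(); p=o['tool_pos']; y=o['tool_rot'][2]; print(p,y,o['opening'],o['contact_force'])
k=get_calibration('wrist'); im=save('wrist','r2')
hsv=cv2.cvtColor(im,cv2.COLOR_RGB2HSV); m=cv2.inRange(hsv,(85,70,60),(125,255,255)); m[260:]=0
n,l,s,ce=cv2.connectedComponentsWithStats(m)
for i in range(1,n):
    if s[i,4]>60:
        W=np.array([ray('wrist',q,.014,k)[:2] for q in np.argwhere(l==i)[:,::-1].astype(float)]); mu=W.mean(0)
        w,v=np.linalg.eigh(np.cov(W.T)); a=v[:,1]; print(s[i],np.round(mu,4),np.arctan2(a[1],a[0]),rows([*mu,p[2]],y,p))
cv2.imwrite('pics/r2c.png',im[:,:,::-1])
```

```text
[ 0.52851436  0.2720019  -0.01649286] -0.19382994815448096 0.053151960316636986 [0.09251996 0.66804509 0.00804995]
[ 297  199   33   61 1584] [0.5346 0.2731] 2.9592154956703443 [ 5.8 -2.3 -0. ]
```

{"fn": "step_arm", "kwargs": {
  "commands": [
    {"translation": [0, -2, 5], "roll": 0},
    {"translation": [0, 0, 5], "roll": 0},
    {"translation": [0, 0, 4], "roll": 0},
    {"translation": [0, 0, 0], "roll": 0}
  ]
}}

```text
time: 21.63
tool_pos: [0.5281, 0.2746, -0.0314]
tool_rot: [3.141, 0.001, -0.193]
contact_force: [0.7, -0.4, 0.0]
opening: 0.0534
grip_force: 0.0
```

{"fn": "step_arm", "kwargs": {
  "commands": [
    {"translation": [0, 0, 0], "roll": 0},
    {"translation": [0, 0, 0], "roll": 0},
    {"translation": [0, 0, 0], "roll": 0},
    {"translation": [0, 0, 0], "roll": 0},
    {"translation": [0, 0, 0], "roll": 0},
    {"translation": [0, 0, 0], "roll": 0}
  ],
  "fingers": 0
}}

```text
time: 22.13
tool_pos: [0.5287, 0.2747, -0.0304]
tool_rot: [-3.141, -0.0, -0.193]
contact_force: [-0.3, 0.1, 0.5]
opening: 0.0319
grip_force: 12.0
```

{"fn": "step_arm", "kwargs": {
  "commands": [
    {"translation": [0, 0, -20], "roll": 0},
    {"translation": [0, 0, -30], "roll": -0.0977},
    {"translation": [0, 0, -25], "roll": -0.0977},
    {"translation": [0, 0, -25], "roll": -0.0977},
    {"translation": [-7, 34.2, 0], "roll": 0},
    {"translation": [-7, 34.2, 0], "roll": 0},
    {"translation": [-7, 34.2, 0], "roll": 0},
    {"translation": [-7, 34.2, 0], "roll": 0},
    {"translation": [-7, 34.2, 0], "roll": 0},
    {"translation": [-7, 34.2, 0], "roll": 0},
    {"translation": [-7, 34.2, 0], "roll": 0},
    {"translation": [-7, 34.2, 0], "roll": 0},
    {"translation": [-7, 34.2, 0], "roll": 0},
    {"translation": [-7, 34.2, 0], "roll": 0},
    {"translation": [-7, 34.2, 0], "roll": 0},
    {"translation": [-7, 34.2, 0], "roll": 0},
    {"translation": [-7, 34.2, 0], "roll": 0},
    {"translation": [-7, 34.2, 0], "roll": 0},
    {"translation": [0, 0, 0], "roll": 0},
    {"translation": [0, 0, 0], "roll": 0}
  ]
}}

```text
time: 23.8
tool_pos: [0.4787, -0.2131, 0.0693]
tool_rot: [3.142, -0.0, 0.097]
contact_force: [-0.4, 0.3, 0.1]
opening: 0.0319
grip_force: 12.0
```

Run:
```python
from h import *
o=observe(); p=o['tool_pos']; y=o['tool_rot'][2]; print(o['time'],p,y,o['opening'],o['grip_force'])
print(rows([.4795,-.211,p[2]],y,p))
save('wrist','r3')
for n in ('correction_roller','roller_seat'):
    for r in search_frame('wrist',n)[:2]: print(n,np.round(r['at'],4),round(r['confidence'],2))
```

```text
23.8 [ 0.47867979 -0.21313198  0.0693092 ] 0.09684375575389592 0.03194563630350018 11.98215760930907
[ 1. -2. -0.]
correction_roller [ 0.4959 -0.2077  0.111 ] 0.62
roller_seat [ 0.5315 -0.201   0.0101] 0.84
roller_seat [ 0.4967 -0.0778  0.0121] 0.51
```

{"fn": "step_arm", "kwargs": {
  "commands": [
    {"translation": [1, -2, 20], "roll": 0},
    {"translation": [0, 0, 20], "roll": 0},
    {"translation": [0, 0, 20], "roll": 0},
    {"translation": [0, 0, 15], "roll": 0},
    {"translation": [0, 0, 8], "roll": 0},
    {"translation": [0, 0, 3], "roll": 0},
    {"translation": [0, 0, 1.5], "roll": 0},
    {"translation": [0, 0, 0], "roll": 0}
  ]
}}

```text
time: 24.62
tool_pos: [0.4804, -0.2092, -0.0176]
tool_rot: [3.141, -0.001, 0.101]
contact_force: [-0.5, 0.7, 0.3]
opening: 0.0323
grip_force: 12.0
```

{"fn": "step_arm", "kwargs": {
  "commands": [
    {"translation": [0, 0, 0], "roll": 0},
    {"translation": [0, 0, 0], "roll": 0},
    {"translation": [0, 0, 0], "roll": 0},
    {"translation": [0, 0, 0], "roll": 0}
  ],
  "fingers": 0.48
}}

```text
time: 24.95
tool_pos: [0.4802, -0.2097, -0.0176]
tool_rot: [3.141, -0.001, 0.1]
contact_force: [0.4, 1.3, -0.1]
opening: 0.0439
grip_force: 0.0
```

{"fn": "step_arm", "kwargs": {
  "commands": [
    {"translation": [0, 0, -20], "roll": 0},
    {"translation": [0, 0, -40], "roll": 0},
    {"translation": [0, 0, -40], "roll": 0},
    {"translation": [-20, -35, -20], "roll": 0},
    {"translation": [-20, -35, -10], "roll": 0},
    {"translation": [-20, -35, 0], "roll": 0},
    {"translation": [0, 0, 0], "roll": 0},
    {"translation": [0, 0, 0], "roll": 0}
  ]
}}

```text
time: 25.62
tool_pos: [0.4106, -0.1122, 0.1111]
tool_rot: [3.141, -0.001, 0.102]
contact_force: [1.3, -0.8, -0.2]
opening: 0.0443
grip_force: 0.0
```

Run:
```python
from h import *
o=observe(); p=o['tool_pos']; y=o['tool_rot'][2]; print(o['time'],p,y,o['opening'])
k=get_calibration('wrist'); im=save('wrist','r4')
for n in N:
    for r in search_frame('wrist',n)[:1]: print(n,np.round(r['at'],4),round(r['confidence'],2))
cv2.imwrite('pics/r4c.png',cv2.resize(im[:,:,::-1],(800,500)))
print(pix('wrist',[.451,-.0848,.028],k)*1.25)
```

```text
25.6167 [ 0.41057379 -0.11224305  0.11108528] 0.10227774251770883 0.044294619324953696
glue_stick [ 0.5356 -0.261   0.0871] 0.62
stamp [0.442  0.0567 0.0602] 0.96
correction_roller [ 0.4896 -0.2034  0.0217] 0.95
eraser [ 0.4861 -0.1428  0.0226] 0.74
fluid_bottle [0.543  0.0605 0.0471] 0.76
glue_seat [ 0.5034 -0.2715  0.0199] 0.97
stamp_seat [ 0.491  -0.0816  0.0138] 0.92
roller_seat [ 0.5132 -0.2078  0.0185] 0.56
eraser_seat [ 0.5015 -0.1453  0.0163] 0.73
[365.2848356  187.33197216]
```

View pics/r4c.png

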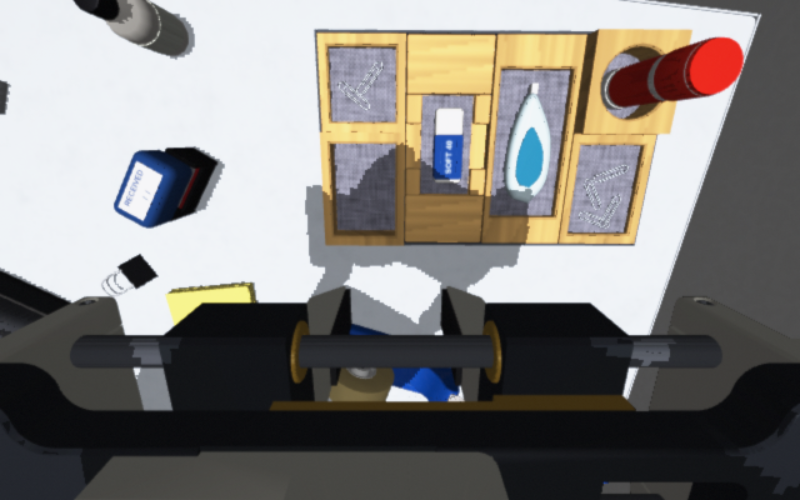

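Roller, eraser and glue stick are in their recesses: roller at (528,150), eraser (449,145), glue foot (615,90). The stamp well is centred at about (368,189), as predicted. Stamp next.

{"fn": "step_arm", "kwargs": {
  "commands": [
    {"translation": [-6.3, -35.3, 0], "roll": 0},
    {"translation": [-6.3, -35.3, 0], "roll": 0},
    {"translation": [-6.3, -35.3, 0], "roll": 0},
    {"translation": [-6.3, -35.3, 0], "roll": 0},
    {"translation": [-6.3, -35.3, 0], "roll": 0},
    {"translation": [0, 0, 0], "roll": 0},
    {"translation": [0, 0, 0], "roll": 0}
  ],
  "fingers": 0.58
}}

```text
time: 26.75
tool_pos: [0.362, 0.0604, 0.1105]
tool_rot: [3.141, -0.0, 0.105]
contact_force: [0.2, -0.3, 0.8]
opening: 0.0531
grip_force: 0.0
```

Run:
```python
from h import *
o=observe(); p=o['tool_pos']; y=o['tool_rot'][2]; print(o['time'],p,y,o['opening'])
k=get_calibration('wrist'); im=save('wrist','s1'); print(np.round(np.array(k['world_from_camera'])[:3,3],3))
for r in search_frame('wrist','stamp')[:1]: print(np.round(r['at'],4),round(r['confidence'],2))
hsv=cv2.cvtColor(im,cv2.COLOR_RGB2HSV); m=cv2.inRange(hsv,(100,90,40),(130,255,255)); m[235:]=0
n,l,s,ce=cv2.connectedComponentsWithStats(m)
for i in range(1,n):
    if s[i,4]>300:
        pts=np.argwhere(l==i)[:,::-1].astype(float); h=cv2.convexHull(pts.astype(np.float32))[:,0]
        W=np.array([ray('wrist',q,.066,k)[:2]*1000 for q in h]).astype(np.float32)
        print(s[i],cv2.minAreaRect(W), np.round(cv2.boxPoints(cv2.minAreaRect(W))).tolist())
```

```text
26.75 [0.36200499 0.06039561 0.11052698] 0.10479421898506414 0.053145104286731866
[0.44  0.068 0.305]
[0.4408 0.0648 0.0632] 0.77
[ 526   74   37   37 1059] ((473.41204833984375, -109.32424926757812), (26.798603057861328, 24.584346771240234), 6.098198890686035) [[459.0, -99.0], [461.0, -123.0], [488.0, -120.0], [485.0, -96.0]]
[ 295   81   55   66 1013] ((438.0567626953125, 63.813323974609375), (28.34564971923828, 48.04083251953125), 64.35736846923828) [[410.0, 61.0], [454.0, 41.0], [466.0, 66.0], [423.0, 87.0]]
```

{"fn": "step_arm", "kwargs": {
  "commands": [
    {"translation": [38, 1.7, 0], "roll": 0},
    {"translation": [38, 1.7, 0], "roll": 0},
    {"translation": [0, 0, 0], "roll": 0.111},
    {"translation": [0, 0, 0], "roll": 0.111},
    {"translation": [0, 0, 0], "roll": 0.111},
    {"translation": [0, 0, 0], "roll": 0.111},
    {"translation": [0, 0, 0], "roll": 0.111},
    {"translation": [0, 0, 20], "roll": 0},
    {"translation": [0, 0, 0], "roll": 0},
    {"translation": [0, 0, 0], "roll": 0}
  ]
}}

```text
time: 27.68
tool_pos: [0.438, 0.0619, 0.0898]
tool_rot: [3.14, 0.002, -0.456]
contact_force: [0.6, -1.2, 1.0]
opening: 0.0535
grip_force: 0.0
```

Run:
```python
from h import *
o=observe(); p=o['tool_pos']; y=o['tool_rot'][2]; print(o['time'],p,y,o['opening']); print(rows([.4385,.065,-.002],y,p))
```

```text
27.6833 [0.43797876 0.06194615 0.08982339] -0.4562890719763961 0.053521917935603514
[-0.9 -3.  91.8]
```

{"fn": "step_arm", "kwargs": {
  "commands": [
    {"translation": [-1, -3, 0], "roll": 0},
    {"translation": [0, 0, 25], "roll": 0},
    {"translation": [0, 0, 20], "roll": 0},
    {"translation": [0, 0, 15], "roll": 0},
    {"translation": [0, 0, 10], "roll": 0},
    {"translation": [0, 0, 10], "roll": 0},
    {"translation": [0, 0, 10], "roll": 0},
    {"translation": [0, 0, 1], "roll": 0},
    {"translation": [0, 0, 0], "roll": 0}
  ]
}}

```text
time: 28.43
tool_pos: [0.4391, 0.0663, -0.0004]
tool_rot: [3.141, 0.0, -0.455]
contact_force: [0.4, -0.4, 1.1]
opening: 0.0532
grip_force: 0.0
```

{"fn": "step_arm", "kwargs": {
  "commands": [
    {"translation": [0, 0, 0], "roll": 0},
    {"translation": [0, 0, 0], "roll": 0},
    {"translation": [0, 0, 0], "roll": 0},
    {"translation": [0, 0, 0], "roll": 0},
    {"translation": [0, 0, 0], "roll": 0},
    {"translation": [0, 0, 0], "roll": 0}
  ],
  "fingers": 0,
  "grip_force": 18
}}

```text
time: 28.93
tool_pos: [0.4388, 0.0664, -0.0005]
tool_rot: [-3.142, -0.0, -0.455]
contact_force: [0.0, 0.9, -0.5]
opening: 0.0302
grip_force: 18.0
```

{"fn": "step_arm", "kwargs": {
  "commands": [
    {"translation": [0, 0, -20], "roll": 0},
    {"translation": [0, 0, -30], "roll": 0},
    {"translation": [0, 0, -30], "roll": -0.111},
    {"translation": [0, 0, 0], "roll": -0.111},
    {"translation": [0, 0, 0], "roll": -0.111},
    {"translation": [0, 0, 0], "roll": -0.111},
    {"translation": [0, 0, 0], "roll": -0.111},
    {"translation": [0, 30.3, 0], "roll": 0},
    {"translation": [-0.7, 30.3, 0], "roll": 0},
    {"translation": [-0.7, 30.3, 0], "roll": 0},
    {"translation": [-0.7, 30.3, 0], "roll": 0},
    {"translation": [-0.7, 30.3, 0], "roll": 0},
    {"translation": [0, 0, 0], "roll": 0},
    {"translation": [0, 0, 0], "roll": 0},
    {"translation": [0, 0, 0], "roll": 0}
  ]
}}

```text
time: 30.18
tool_pos: [0.4507, -0.0841, 0.0792]
tool_rot: [-3.141, 0.001, 0.1]
contact_force: [0.1, 0.5, -1.4]
opening: 0.03
grip_force: 18.0
```

Run:
```python
from h import *
o=observe(); p=o['tool_pos']; y=o['tool_rot'][2]; print(o['time'],p,y,o['opening'],o['grip_force']); print(rows([.451,-.0848,.009],y,p))
k=get_calibration('wrist'); im=save('wrist','s2')
hsv=cv2.cvtColor(im,cv2.COLOR_RGB2HSV); m=cv2.inRange(hsv,(100,90,40),(130,255,255)); m[:140]=0;m[270:]=0;m[:,:250]=0;m[:,380:]=0
q=np.argwhere(m); print(len(q),q.min(0),q.max(0)) 
v=q[q[:,0]<q[:,0].min()+6][:,1]; print('front face cols',v.min(),v.max())
```

```text
30.1833 [ 0.45067713 -0.08414706  0.07920642] 0.09973902173200755 0.029960988519160993 17.999643087387085
[ 0.3  0.7 70.2]
2207 [157 288] [267 379]
front face cols 374 379
```

Placed over the well; lowering.

{"fn": "step_arm", "kwargs": {
  "commands": [
    {"translation": [0, 1, 20], "roll": 0},
    {"translation": [0, 0, 15], "roll": 0},
    {"translation": [0, 0, 10], "roll": 0},
    {"translation": [0, 0, 8], "roll": 0},
    {"translation": [0, 0, 6], "roll": 0},
    {"translation": [0, 0, 5], "roll": 0},
    {"translation": [0, 0, 3], "roll": 0},
    {"translation": [0, 0, 2], "roll": 0},
    {"translation": [0, 0, 0], "roll": 0}
  ]
}}

```text
time: 30.98
tool_pos: [0.4513, -0.0855, 0.0103]
tool_rot: [3.142, 0.0, 0.1]
contact_force: [0.6, 0.4, -0.8]
opening: 0.0299
grip_force: 18.0
```

{"fn": "step_arm", "kwargs": {
  "commands": [
    {"translation": [0, 0, 1], "roll": 0},
    {"translation": [0, 0, 0], "roll": 0},
    {"translation": [0, 0, 0], "roll": 0}
  ]
}}

```text
time: 31.23
tool_pos: [0.4514, -0.0857, 0.0097]
tool_rot: [3.141, -0.0, 0.1]
contact_force: [0.3, -0.4, -0.8]
opening: 0.03
grip_force: 18.0
```

{"fn": "step_arm", "kwargs": {
  "commands": [
    {"translation": [0, 0, 0], "roll": 0},
    {"translation": [0, 0, 0], "roll": 0},
    {"translation": [0, 0, 0], "roll": 0},
    {"translation": [0, 0, 0], "roll": 0}
  ],
  "fingers": 0.52
}}

```text
time: 31.57
tool_pos: [0.4514, -0.0857, 0.0096]
tool_rot: [3.141, -0.0, 0.1]
contact_force: [-0.1, 0.1, -0.1]
opening: 0.047
grip_force: 0.0
```

{"fn": "step_arm", "kwargs": {
  "commands": [
    {"translation": [0, 0, -20], "roll": 0},
    {"translation": [0, 0, -35], "roll": 0},
    {"translation": [0, 0, -35], "roll": 0},
    {"translation": [-35, 0, -20], "roll": 0},
    {"translation": [-20, 25, 0], "roll": 0},
    {"translation": [0, 35, 0], "roll": 0},
    {"translation": [0, 0, 0], "roll": 0},
    {"translation": [0, 0, 0], "roll": 0}
  ]
}}

```text
time: 32.23
tool_pos: [0.4026, -0.1521, 0.1197]
tool_rot: [3.141, -0.001, 0.097]
contact_force: [0.0, 0.2, 0.3]
opening: 0.048
grip_force: 0.0
```

Run:
```python
from h import *
o=observe(); p=o['tool_pos']; y=o['tool_rot'][2]; print(o['time'],p,y,o['opening'])
for c in('wrist','scene','side'):
    k=get_calibration(c); im=save(c,'f_'+c)
    for n in N[:6]:
        for r in search_frame(c,n)[:1]: print(c,n,np.round(r['at'],4),round(r['confidence'],2))
    if c!='side':
        hsv=cv2.cvtColor(im,cv2.COLOR_RGB2HSV); m=cv2.inRange(hsv,(100,90,40),(130,255,255))
        n,l,s,ce=cv2.connectedComponentsWithStats(m)
        for i in range(1,n):
            if s[i,4]>100: print(c,s[i],np.round(ray(c,ce[i],.06,k),3), 'top edge',np.round([ray(c,(s[i,0],s[i,1]),.074,k)[:2],ray(c,(s[i,0]+s[i,2],s[i,1]+s[i,3]),.074,k)[:2]],3).tolist())
```

```text
32.2333 [ 0.40261493 -0.15211062  0.1196999 ] 0.09729288173732975 0.04797854998088885
wrist glue_stick [ 0.5411 -0.2611  0.0905] 0.72
wrist stamp [ 0.4551 -0.0877  0.0722] 0.65
wrist correction_roller [ 0.4904 -0.2024  0.0199] 0.65
wrist eraser [ 0.4833 -0.1451  0.0228] 0.63
wrist fluid_bottle [0.5421 0.0621 0.0376] 0.82
wrist memory_stick [ 0.538  -0.2615  0.0917] 0.52
wrist [307  95  23  35 754] [ 0.481 -0.146  0.06 ] top edge [[0.493, -0.136], [0.467, -0.157]]
wrist [ 225  110   40   59 1088] [ 0.453 -0.087  0.06 ] top edge [[0.475, -0.071], [0.43, -0.106]]
wrist [277 255  44  13 299] [ 0.333 -0.135  0.06 ] top edge [[0.349, -0.12], [0.339, -0.163]]
wrist [347 293  29  28 600] [ 0.288 -0.209  0.06 ] top edge [[0.314, -0.191], [0.284, -0.225]]
wrist [279 294  53  24 485] [ 0.292 -0.158  0.06 ] top edge [[0.306, -0.125], [0.283, -0.18]]
scene glue_stick [ 0.5396 -0.2607  0.0743] 0.46
scene stamp [ 0.4474 -0.0751  0.0533] 0.78
scene correction_roller [ 0.4856 -0.2025  0.0255] 0.43
scene fluid_bottle [0.5387 0.0808 0.041 ] 0.87
scene memory_stick [0.4368 0.2714 0.0034] 0.45
scene [ 386  165   71   64 1553] [ 0.259 -0.163  0.06 ] top edge [[0.387, -0.225], [0.15, 0.002]]
side glue_stick [ 0.5436 -0.2586  0.0672] 0.76
side stamp [ 0.4496 -0.0728  0.0533] 0.75
side correction_roller [ 0.4966 -0.2017  0.0263] 0.78
side eraser [ 0.5123 -0.2211  0.0188] 0.73
side fluid_bottle [0.5394 0.0834 0.0388] 0.58
side memory_stick [0.4478 0.2697 0.0067] 0.74
```

```bash
python3 -c "
from cell import *
print(hand_in())"
```

```text
the job is handed in; nothing more can be done
None
```

I put the glue stick, stamp, roller and eraser back in their recesses, did not touch the bottle or the memory stick, and handed the job in at about 32 s of the 106 s; `hand_in` gave no verdict, so I don't know how it was judged.

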